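# Turn the leaf of the rock chart

### The job

On the bench lies a two-page rock chart whose rigid blue leaf with the yellow tab stands ajar over the page on the robot's right. With a fingertip or the outside of the fingers, without gripping the leaf, swing it gently over its spine and press it down until it lies flat on the other, uncovered page, never letting it slam. Leave the stones, bottle, hammer and other things around it where they are.

Things in the scene. Friction and masses are not known exactly. Their poses are not given: they have to be found in the camera images.
- chart: Rock chart: a heavy wooden stand that does not budge, 200 mm along its x axis (the spine's direction), 260 mm along y, 30 mm high, with two paper pages with printed colour patches. Origin: centre of its underside on the table. z is up; +y points to the left-hand page (the robot's left when unturned), -y to the right-hand page; it may be turned up to 25 degrees either way.
- chart_spine (a point): Middle of the spine, on the hinge axis, 33.5 mm above the table and straight above the chart's origin; same axes as the chart. The hinge axis runs along x.
- leaf (a joint): Angle of the leaf about the spine, rad: 0 = flat on the right-hand page (-y), 1.57 = upright, 3.14 = flat on the left-hand page (+y), its end stop. It starts ajar, between 0.3 and 0.7. The hinge is stiff (about 0.15 N m): the leaf stays where it is left and needs about 2 N at the tab to move, all the way down to flat as well.
- leaf_tab (a point): Middle of the outer edge of the leaf's yellow tab, 154 mm from the hinge axis, on the leaf's mid-plane. The leaf is a rigid panel 5 mm thick, blue on the face that starts upward and cream on the other; it is 180 mm along the spine and reaches 132 mm from the hinge axis, and the tab, 56 mm wide along the spine and at its middle, stands out a further 22 mm. Axes turn with the leaf: x along the spine, y from the tab towards the hinge, z out of the blue face.
- granite: Loose pale grey stone, about 62 x 50 x 45 mm, origin at the centre of its underside. A bystander near the far end of the chart.
- basalt: Loose black stone, about 58 x 48 x 42 mm, origin at the centre of its underside. A bystander near the far end of the chart.
- ironstone: Loose rust-brown stone, about 50 x 44 x 34 mm, origin at the centre of its underside. A bystander to the left of the chart, beyond the left-hand page.
- card_block: Loose slotted block of light wood, 45 x 30 x 36 mm, origin at the centre of its underside. A bystander at the near end of the chart.
- dropper: Loose amber dropper bottle, 34 mm across and 75 mm tall, origin at the centre of its underside. A bystander on the right of the table.
- rock_hammer: Loose hammer lying on the right of the table, wooden handle, origin under its middle. A bystander.
- lens: Loose hand lens lying flat on the left of the table, 52 mm across with a 60 mm handle, 12 mm high. A bystander.

How it is judged:
By the outcome, as a careful person would: the job done as asked, in the order asked, and still so for the second after the job is handed in, with the robot touching nothing.
It also fails if it takes over 51 s, if anything falls off the work surface, if the arm or the gripper's body presses on something with over 40 N, if the wrist force passes 120 N, or if a joint passes its speed limit or range.

### The arm

A 6-joint arm with a two-finger parallel gripper is mounted at the origin on the work surface. World frame = base frame: x ahead of the robot, y to its left, z up, the work surface at z = 0. Lengths are in mm, angles in rad, forces in N, time in s.
With the tool pointing down it reaches from about 350 to 775 mm from the base axis. Payload 7.3 kg.
Tool frame: the origin (TCP) lies at the very end of the fingers, on their centre line; the grasp point (between the pads) lies 19 mm behind it; x points along the fingers, z is the direction in which the jaws open and shut, and the axes are right-handed (so a half turn about x gives the same grasp; the last joint's range is limited). The gripper opens to 92 mm and grips with 3 to 60 N. Pads are 19 mm wide; open, the fingers measure 130 mm over their backs; the gripper's body (75 mm by 190 mm) begins 47 mm behind the grasp point.
Start: joints at [1.132, 0.342, 1.524, -0, 1.275, -0.146], TCP at [151.518, 502.68, 226.741] pointing down, gripper open.
Joint ranges: [-2.53, 2.53], [-0.77, 2.02], [0.04, 2.7], [-1, 4.14], [0.28, 2.66], [-3.11, 3.11]. Speed limits (rad/s): [2.57, 2.57, 3.14, 3.14, 3.14, 3.14].

### API

Orientations are given as [roll, pitch, yaw] about the fixed x, y, z axes, in that order (R = Rz(yaw) Ry(pitch) Rx(roll)).
In Python, from plant import * gives the robot as it stands.
- The arm moves only by the shell command python3 -m creep 'ROWS'. ROWS is JSON, a list of rows, each an object of numbers: "tx", "ty", "tz": the shift along the tool's x, y, z in cm; "wx", "wy", "wz": the turn, a rotation vector about the tool's x, y, z in rad; "gripper": the closure, from -1 (fully open) to 1 (shut). A call has 1 to 8 rows; each row is the pose to reach, as a shift and turn from the pose commanded when the call began, along the tool's axes at that moment; what a row does not reach only later rows make up. A row lasts 1/12 s, in which the tool goes at most 41.7 mm and 7.16 degrees, less where a joint would pass 70% of its speed; a pose out of reach is approached as far as the arm can. A call with a gripper value outside its range is refused whole. The fingers move at their own pace and stop on an object; the grip force is fixed at half the most. Time passes only in rows, so rows that repeat a pose let the fingers close. It gives the time, the measured TCP pose, the force and the opening at its end, in the units of the state.
- get_obs(): the state, without advancing time (a new reading comes with each control period).
- capture(name): name is "scene" or "top"; returns a dict with "frame" (384x512x3 uint8, red, green, blue), "z_map" (384x512 float32, mm along the optical axis (not along the pixel's ray), 0 where there is no reading), "vertical_fov" (degrees; the focal length in pixels is half the picture's height over the tangent of half this angle, whatever the lens; pixels are square), "cx", "cy" (the principal point, pixels), "k1" (the pictures are not rectified: a ray, as slopes to the right and down, at radius r is drawn at 1 + k1 r^2 times it, then the intrinsics apply), "xyz" and "rotation" of the camera in the world. Camera axes: x right, y down, z forward; pixel columns grow to the right and rows downward; lengths in mm; the calibration is good to about 2 mm. A picture is of the moment at which its call begins.
- close_job(): hands the job in, once; it reports no verdict.
The state is a dict: "time": time; "joint_positions": joint angles; "dq": joint speeds; "tau": joint torques, N m; "tool_pos": TCP position; "tcp_rot": TCP orientation; "contact_force": force on the tool from outside, world axes, zero at the start; "moment": the same for the moment, N m; "grip_width": finger opening in mm.
Only numpy, scipy, OpenCV 4.12 (cv2) and the standard library are available. Lean on these libraries where they do the work, as an engineer would, in place of code of your own. Each camera call takes 0.05 s, during which the arm holds its last target.

## Working session

There is one attempt and no reset: what is moved stays moved. The work goes in short steps, Python scripts to look and compute and a shell command to move; the robot and the scene stay as the last step left them, time stands still between calls to the robot, and variables do not carry over. Pictures are saved under pics/ and viewed, and the job is handed in when it is done.

```bash
ls; mkdir -p pics; python3 - <<'E'
from plant import *
import cv2,numpy as np
o=get_obs();print(o)
for n in ("scene","top"):
    c=capture(n);cv2.imwrite(f"pics/{n}0.png",c["frame"][:,:,::-1])
    np.savez(f"{n}0.npz",**c)
    print(n,{k:v for k,v in c.items() if k not in("frame","z_map")})
E
```

```text
pics
{'time': 0.0, 'joint_positions': array([ 1.13198235e+00,  3.42745361e-01,  1.52500879e+00,  1.50146112e-05,
        1.27541074e+00, -1.46016137e-01]), 'dq': array([ 0.00018564, -0.00027061, -0.00174309, -0.00074117, -0.00057901,
        0.00050098]), 'tau': array([ 8.24990402e-04, -4.31253183e+01, -2.44219369e+01,  7.18711456e-02,
        5.60132798e-02, -1.25544102e-04]), 'tool_pos': array([151.33955614, 502.28915285, 226.03609317]), 'tcp_rot': array([ 2.98644488,  1.56922403, -2.01874632]), 'contact_force': array([ 0.818443  , -0.05388652,  0.15272661]), 'moment': array([-0.00760466, -0.00188972, -0.0199324 ]), 'grip_width': 91.92511699462608}
scene {'vertical_fov': 47.48819993046209, 'cx': 252.87399750514365, 'cy': 191.2417547727749, 'k1': -0.030153289791552226, 'xyz': array([1331.4244609,  174.8350628, 1265.1787329]), 'rotation': array([-2.56686908, -0.01292494,  1.84081353])}
top {'vertical_fov': 57.69225228817431, 'cx': 251.39122412075162, 'cy': 190.79149066366733, 'k1': -0.009072076928350725, 'xyz': array([ 488.61770556,  -20.14320227, 1085.6646984 ]), 'rotation': array([-3.06645482e+00,  1.53335913e-03, -1.55918798e+00])}
```

View pics/scene0.png

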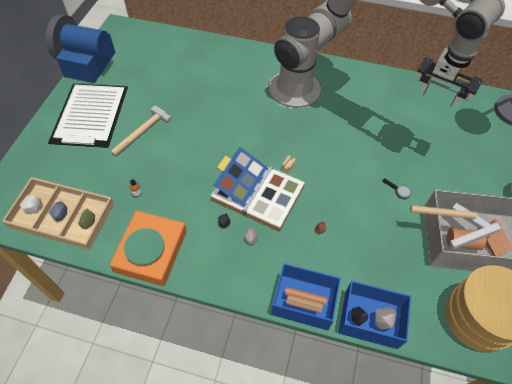

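View pics/top0.png

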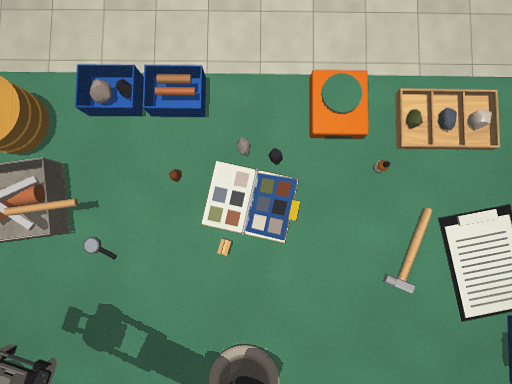

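```bash
cat > h.py <<'E'
import numpy as np,cv2
from scipy.spatial.transform import Rotation as R
def rays(c,h=384,w=512):
    f=h/2/np.tan(np.radians(float(c["vertical_fov"]))/2)
    K=np.array([[f,0,float(c["cx"])],[0,f,float(c["cy"])],[0,0,1]])
    u,v=np.meshgrid(np.arange(w,dtype=float),np.arange(h,dtype=float))
    p=np.stack([u,v],-1).reshape(-1,1,2)
    n=cv2.undistortPoints(p,K,np.array([float(c["k1"]),0,0,0,0])).reshape(h,w,2)
    return np.dstack([n,np.ones((h,w))])
def cloud(c):
    r=rays(c);Rm=R.from_euler("xyz",c["rotation"]).as_matrix()
    return (r*c["z_map"][...,None])@Rm.T+np.asarray(c["xyz"])
def masks(c):
    hsv=cv2.cvtColor(np.ascontiguousarray(c["frame"]),cv2.COLOR_RGB2HSV)
    return dict(blue=cv2.inRange(hsv,(105,120,60),(125,255,255)),yellow=cv2.inRange(hsv,(22,150,120),(32,255,255)),white=cv2.inRange(hsv,(0,0,190),(180,60,255)))
E
python3 - <<'E'
from h import *
for n in("top","scene"):
    c=dict(np.load(n+"0.npz"));P=cloud(c);m=masks(c)
    box=(P[...,0]>380)&(P[...,0]<680)&(P[...,1]>-220)&(P[...,1]<180)&(c["z_map"]>0)
    print(n,"table z",np.median(P[(P[...,0]>350)&(P[...,0]<420)&(P[...,1]>-100)&(P[...,1]<0)][:,2]))
    for k in m:
        q=P[(m[k]>0)&box&(P[...,2]>20)]
        print(k,len(q),q.mean(0).round(1),q.min(0).round(1),q.max(0).round(1))
        if k=="white":
            q=q[(q[:,2]<45)]
        rc=cv2.minAreaRect(q[:,:2].astype(np.float32));print(cv2.boxPoints(rc).round(0).tolist())
        if k=="blue":
            ce=q.mean(0);nn=np.linalg.svd(q-ce)[2][2];nn*=np.sign(nn[2]);print("n",nn,"angle",np.arccos(nn[2]),"dir",np.arctan2(nn[1],nn[0]))
    # objects near
    obj=box&(P[...,2]>8)
    N,l,s,ct=cv2.connectedComponentsWithStats(obj.astype(np.uint8))
    for i in range(1,N):
        if s[i,4]>15:
            q=P[l==i];print("obj",s[i,4],q.mean(0).round(0),q.min(0).round(0),q.max(0).round(0))
E
```

```text
top table z 0.9057625290696478
blue 1133 [522.5 -75.   66.7] [ 427.4 -145.6   37. ] [618.4  -2.8  95.1]
[[426.0, -111.0], [598.0, -147.0], [622.0, -36.0], [449.0, -0.0]]
n [0.08570621 0.41211585 0.90709149] angle 0.43447421031615224 dir 1.3657527223941301
yellow 151 [ 510.7 -138.9   96.7] [ 484.3 -153.1   86.9] [ 538.4 -125.4  103.9]
[[482.0, -144.0], [535.0, -155.0], [539.0, -134.0], [486.0, -123.0]]
white 2200 [551.1  34.9  32.8] [ 414.7 -156.1   23.2] [658.4 130.6  69.8]
[[414.0, -117.0], [608.0, -158.0], [661.0, 93.0], [467.0, 134.0]]
obj 96 [669. -90.  32.] [ 653. -111.    9.] [680. -70.  46.]
obj 5713 [536. -15.  48.] [ 415. -160.   20.] [659. 134. 104.]
obj 157 [402.  63.  32.] [380.  43.  11.] [425.  83.  43.]
scene table z -2.349945455637908
blue 722 [535.4 -75.   63. ] [ 430.3 -141.4   33.1] [ 6.231e+02 -4.000e-01  9.290e+01]
[[426.0, -110.0], [606.0, -145.0], [628.0, -34.0], [448.0, 1.0]]
n [0.08631033 0.41054268 0.90774734] angle 0.4329134932763984 dir 1.3635793342784992<stdin>:8: RuntimeWarning: Mean of empty slice.
  ret = um.true_divide(
Traceback (most recent call last):
ValueError: zero-size array to reduction operation minimum which has no identity
```

```bash
cat >> h.py <<'E'
YAW=-0.207; SP=np.array([537.5,-12,33.5])
cx=np.array([np.cos(YAW),np.sin(YAW),0]);cy=np.array([-np.sin(YAW),np.cos(YAW),0]);cz=np.array([0,0,1.])
def pose(y,z,phi,s=1,off=0):
    """TCP at chart-plane y,z rel. to spine, tool phi rad below horizontal toward +y; s sign of tool z along chart x"""
    d=np.cos(phi)*cy-np.sin(phi)*cz; zz=s*cx
    return SP+y*cy+z*cz+off*cx, np.column_stack([d,np.cross(zz,d),zz])
def delta(o,p,Rm):
    R0=R.from_euler("xyz",o["tcp_rot"]).as_matrix()
    return (R0.T@(p-o["tool_pos"])/10).round(2),R.from_matrix(R0.T@Rm).as_rotvec().round(3)
def tip(th,phi,a=25,half=9.5,r=None,pen=0):
    u=np.array([-np.cos(th),np.sin(th)]);t=np.array([np.sin(th),np.cos(th)])
    d=np.array([np.cos(phi),-np.sin(phi)]);n=np.array([np.sin(phi),np.cos(phi)])
    if r is None: return 154*u-2.5*t-half*n+a*d+pen*n
    return r*u-2.5*t-half*n+pen*t
E
python3 - <<'E'
from h import *
from plant import *
o=get_obs();print(R.from_euler("xyz",o["tcp_rot"]).as_matrix().round(3))
yz=tip(.434,.785,pen=-10);print(yz)
for s in(1,-1):
    for b in (0,80):
        p,Rm=pose(yz[0]-b*.707,yz[1]+b*.707,.785,s);print(s,b,p,delta(o,p,Rm))
c=dict(np.load("top0.npz"));P=cloud(c)
for px in((383,167),(400,284),(428,212),(175,175),(92,245),(115,257)):print(px,P[px[1],px[0]].round(0))
E
```

```text
[[-0.001 -0.957  0.289]
 [-0.001  0.289  0.957]
 [-1.     0.    -0.001]]
[-136.87245648   31.02458312]
1 0 [ 509.36930571 -145.95048855   64.52458312] (array([ 16.22, -52.99, -51.71]), array([ 1.402, -0.582,  0.634]))
1 80 [ 497.74481886 -201.30303958  121.08458312] (array([ 10.57, -53.48, -57.36]), array([ 1.402, -0.582,  0.634]))
-1 0 [ 509.36930571 -145.95048855   64.52458312] (array([ 16.22, -52.99, -51.71]), array([-1.562, -0.648, -0.595]))
-1 80 [ 497.74481886 -201.30303958  121.08458312] (array([ 10.57, -53.48, -57.36]), array([-1.562, -0.648, -0.595]))
(383, 167) [ 642. -411.   52.]
(400, 284) [ 294. -466.   25.]
(428, 212) [ 510. -555.   26.]
(175, 175) [613. 215.  32.]
(92, 245) [398. 468.  14.]
(115, 257) [361. 398.   7.]
```

```bash
python3 -m creep '[{"tx":-3,"ty":-32,"tz":-8,"wx":0.8,"gripper":1},{"tx":-3,"ty":-32,"tz":-8,"wx":0.8,"gripper":1},{"tx":-3,"ty":-32,"tz":-8,"wx":0.8,"gripper":1},{"tx":-3,"ty":-32,"tz":-8,"wx":0.8,"gripper":1},{"tx":-3,"ty":-32,"tz":-8,"wx":0.8,"gripper":1},{"tx":-3,"ty":-32,"tz":-8,"wx":0.8,"gripper":1},{"tx":-3,"ty":-32,"tz":-8,"wx":0.8,"gripper":1},{"tx":-3,"ty":-32,"tz":-8,"wx":0.8,"gripper":1}]'
python3 - <<'E'
from h import *
from plant import *
o=get_obs();print(o["joint_positions"].round(3))
p,Rm=pose(-200,210,1.571);print(p,delta(o,p,Rm))
E
```

```text
[ 1.132  0.343  1.525 -0.     1.275 -0.146]
[ 496.39502531 -207.73037847  243.5       ] (array([ -1.67, -53.53, -58.03]), array([ 1.485e+00, -1.000e-03,  1.000e-03]))validation failed for argument at $[0]...
```

```bash
python3 -m creep '[{"tx":-3,"ty":-32,"tz":-8,"wx":0.8,"wy":0,"wz":0,"gripper":1},{"tx":-3,"ty":-32,"tz":-8,"wx":0.8,"wy":0,"wz":0,"gripper":1},{"tx":-3,"ty":-32,"tz":-8,"wx":0.8,"wy":0,"wz":0,"gripper":1},{"tx":-3,"ty":-32,"tz":-8,"wx":0.8,"wy":0,"wz":0,"gripper":1},{"tx":-3,"ty":-32,"tz":-8,"wx":0.8,"wy":0,"wz":0,"gripper":1},{"tx":-3,"ty":-32,"tz":-8,"wx":0.8,"wy":0,"wz":0,"gripper":1},{"tx":-3,"ty":-32,"tz":-8,"wx":0.8,"wy":0,"wz":0,"gripper":1},{"tx":-3,"ty":-32,"tz":-8,"wx":0.8,"wy":0,"wz":0,"gripper":1}]'
python3 - <<'E'
from h import *
from plant import *
o=get_obs();print(o["joint_positions"].round(3))
p,Rm=pose(-200,210,1.571);print(p,delta(o,p,Rm))
E
```

```text
time: 0.77
tool_pos: [436.4, 332.1, 256.7]
tcp_rot: [-3.13, 1.57, -2.655]
contact_force: [0.3, 1.2, -0.1]
grip_width: 43.2
[0.511 0.364 1.407 0.    1.371 0.036]
[ 496.39502531 -207.73037847  243.5       ] (array([  1.33, -50.76, -19.33]), array([ 0.682, -0.   , -0.   ]))
```

```bash
python3 -m creep '[{"tx":1,"ty":-51,"tz":-19,"wx":0.68,"wy":0,"wz":0,"gripper":1},{"tx":1,"ty":-51,"tz":-19,"wx":0.68,"wy":0,"wz":0,"gripper":1},{"tx":1,"ty":-51,"tz":-19,"wx":0.68,"wy":0,"wz":0,"gripper":1},{"tx":1,"ty":-51,"tz":-19,"wx":0.68,"wy":0,"wz":0,"gripper":1},{"tx":1,"ty":-51,"tz":-19,"wx":0.68,"wy":0,"wz":0,"gripper":1},{"tx":1,"ty":-51,"tz":-19,"wx":0.68,"wy":0,"wz":0,"gripper":1},{"tx":1,"ty":-51,"tz":-19,"wx":0.68,"wy":0,"wz":0,"gripper":1},{"tx":1,"ty":-51,"tz":-19,"wx":0.68,"wy":0,"wz":0,"gripper":1}]'
python3 - <<'E'
from h import *
from plant import *
o=get_obs();print(o["joint_positions"].round(3))
p,Rm=pose(-220,180,1.571);print(p,delta(o,p,Rm))
E
```

```text
time: 1.43
tool_pos: [474.7, 0.9, 250.4]
tcp_rot: [2.794, 1.57, 2.591]
contact_force: [0.5, 1.0, -0.7]
grip_width: 0.3
[-0.16   0.231  1.613  0.     1.298  0.042]
[ 492.28452784 -227.30341632  213.5       ] (array([  3.68, -22.01,   6.3 ]), array([ 0.005, -0.   , -0.   ]))
```

```bash
python3 -m creep '[{"tx":3.5,"ty":-22,"tz":6.3,"wx":0,"wy":0,"wz":0,"gripper":1},{"tx":3.5,"ty":-22,"tz":6.3,"wx":0,"wy":0,"wz":0,"gripper":1},{"tx":3.5,"ty":-22,"tz":6.3,"wx":0,"wy":0,"wz":0,"gripper":1},{"tx":3.5,"ty":-22,"tz":6.3,"wx":0,"wy":0,"wz":0,"gripper":1},{"tx":3.5,"ty":-22,"tz":6.3,"wx":0,"wy":0,"wz":0,"gripper":1},{"tx":3.5,"ty":-22,"tz":6.3,"wx":0,"wy":0,"wz":0,"gripper":1},{"tx":3.5,"ty":-22,"tz":6.3,"wx":0,"wy":0,"wz":0,"gripper":1}]'
python3 - <<'E'
from h import *
from plant import *
o=get_obs();print(o["joint_positions"].round(3))
p,Rm=pose(-137-64,31+64,.785);print(p,delta(o,p,Rm))
E
```

```text
time: 2.02
tool_pos: [492.1, -229.7, 213.8]
tcp_rot: [-2.853, 1.569, -3.059]
contact_force: [0.2, 0.1, -0.2]
grip_width: 0.7
[-5.770e-01  3.860e-01  1.494e+00 -1.000e-03  1.263e+00 -3.700e-01]
[ 496.18950044 -208.70903036  128.5       ] (array([ 8.53,  2.15, -0.01]), array([-0.   , -0.002,  0.786]))
```

```bash
python3 -m creep '[{"tx":8.5,"ty":2.1,"tz":0,"wx":0,"wy":0,"wz":0.785,"gripper":1},{"tx":8.5,"ty":2.1,"tz":0,"wx":0,"wy":0,"wz":0.785,"gripper":1},{"tx":8.5,"ty":2.1,"tz":0,"wx":0,"wy":0,"wz":0.785,"gripper":1},{"tx":8.5,"ty":2.1,"tz":0,"wx":0,"wy":0,"wz":0.785,"gripper":1},{"tx":8.5,"ty":2.1,"tz":0,"wx":0,"wy":0,"wz":0.785,"gripper":1},{"tx":8.5,"ty":2.1,"tz":0,"wx":0,"wy":0,"wz":0.785,"gripper":1},{"tx":8.5,"ty":2.1,"tz":0,"wx":0,"wy":0,"wz":0.785,"gripper":1},{"tx":8.5,"ty":2.1,"tz":0,"wx":0,"wy":0,"wz":0.785,"gripper":1}]'
python3 - <<'E'
from h import *
from plant import *
o=get_obs();print(o["joint_positions"].round(3))
p,Rm=pose(-137,31,.785);print(p,delta(o,p,Rm))
for n in ("scene","top"):
    c=capture(n);cv2.imwrite(f"pics/{n}1.png",cv2.resize(c["frame"][90:290,130:400,::-1],None,fx=2.9,fy=2.9))
E
```

```text
time: 2.68
tool_pos: [496.2, -205.1, 128.7]
tcp_rot: [1.576, 0.784, 1.371]
contact_force: [-1.3, -0.4, -0.1]
grip_width: 0.6
[-0.88   0.709  1.465  0.584  1.536 -0.87 ]
[ 509.34309234 -146.07530925   64.5       ] (array([ 8.81, -0.27,  0.12]), array([-0.001, -0.005, -0.001]))
```

View pics/scene1.png

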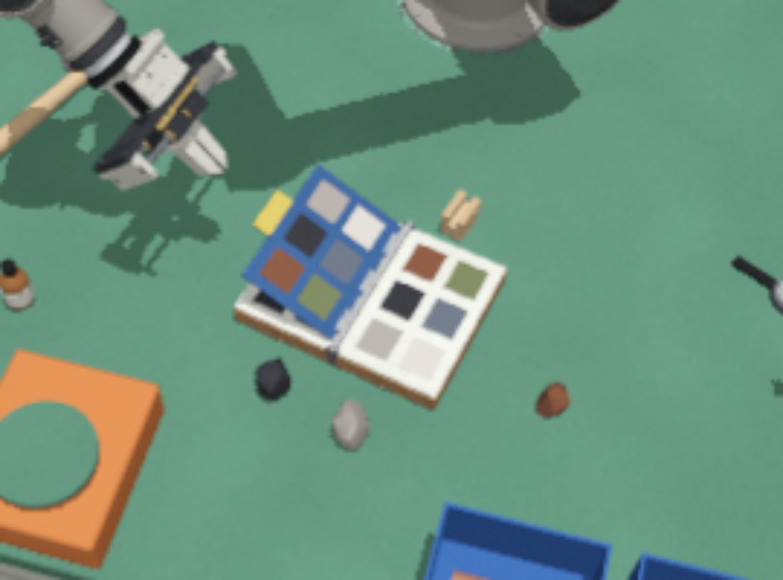

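View pics/top1.png

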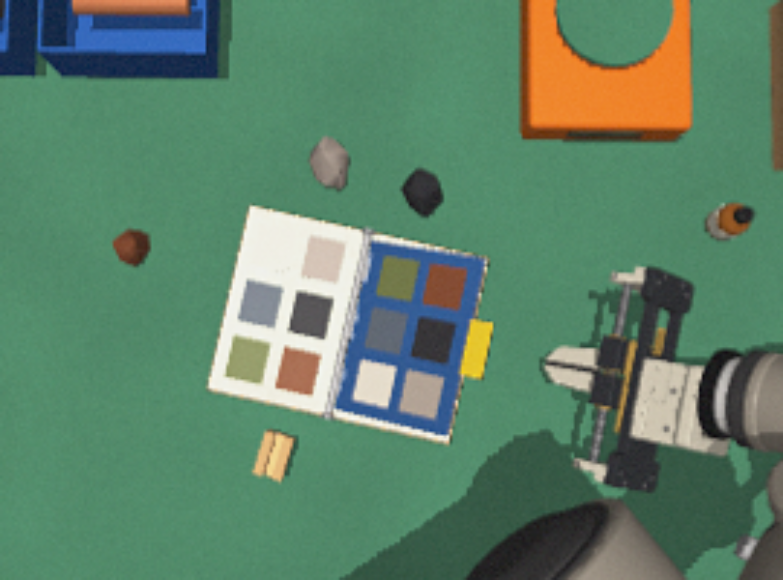

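```bash
python3 -m creep '[{"tx":2.5,"ty":-0.1,"tz":0,"wx":0,"wy":0,"wz":0,"gripper":1},{"tx":5,"ty":-0.2,"tz":0.1,"wx":0,"wy":0,"wz":0,"gripper":1},{"tx":7,"ty":-0.3,"tz":0.1,"wx":0,"wy":0,"wz":0,"gripper":1},{"tx":8.8,"ty":-0.3,"tz":0.1,"wx":0,"wy":0,"wz":0,"gripper":1},{"tx":8.8,"ty":-0.3,"tz":0.1,"wx":0,"wy":0,"wz":0,"gripper":1},{"tx":8.8,"ty":-0.3,"tz":0.1,"wx":0,"wy":0,"wz":0,"gripper":1}]'
python3 - <<'E'
from h import *
from plant import *
o=get_obs();print(o["joint_positions"].round(3))
for n in ("scene","top"):
    c=capture(n);cv2.imwrite(f"pics/{n}2.png",cv2.resize(c["frame"][120:260,180:350,::-1],None,fx=4,fy=4))
for i in range(0,9):
    th=.434+i*.07*1.0; phi=min(1.571,.785+.75*(th-.434)); yz=tip(th,phi);p,Rm=pose(yz[0],yz[1],phi)
    print(round(th,2),delta(o,p,Rm))
E
```

```text
time: 3.28
tool_pos: [510.3, -144.6, 67.2]
tcp_rot: [1.57, 0.788, 1.371]
contact_force: [0.3, 0.1, 0.1]
grip_width: 0.7
[-0.794  0.757  1.588  0.641  1.357 -0.92 ]
0.43 (array([ 0.08,  0.71, -0.06]), array([ 0.006, -0.005,  0.003]))
0.5 (array([-0.33,  1.6 , -0.06]), array([ 0.006, -0.005, -0.05 ]))
0.57 (array([-0.67,  2.51, -0.05]), array([ 0.006, -0.005, -0.102]))
0.64 (array([-0.94,  3.44, -0.05]), array([ 0.007, -0.005, -0.155]))
0.71 (array([-1.15,  4.39, -0.04]), array([ 0.007, -0.005, -0.207]))
0.78 (array([-1.29,  5.35, -0.04]), array([ 0.007, -0.005, -0.26 ]))
0.85 (array([-1.36,  6.32, -0.03]), array([ 0.007, -0.004, -0.312]))
0.92 (array([-1.36,  7.28, -0.03]), array([ 0.007, -0.004, -0.365]))
0.99 (array([-1.29,  8.25, -0.02]), array([ 0.007, -0.004, -0.417]))
```

View pics/scene2.png

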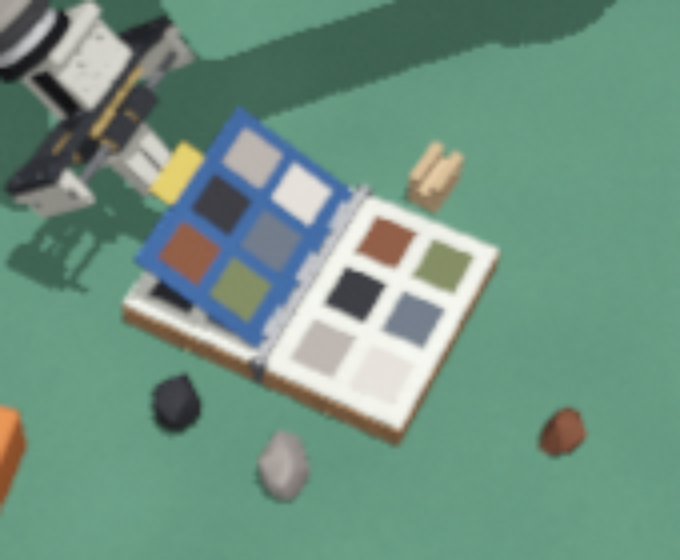

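View pics/top2.png

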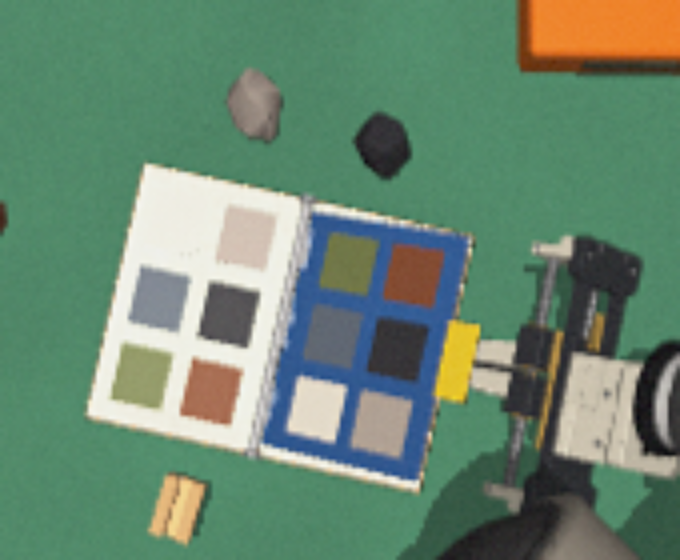

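```bash
python3 -m creep '[{"tx":0,"ty":0.4,"tz":0,"wx":0,"wy":0,"wz":0,"gripper":1},{"tx":0,"ty":0.8,"tz":0,"wx":0,"wy":0,"wz":0,"gripper":1},{"tx":-0.2,"ty":1.3,"tz":0,"wx":0,"wy":0,"wz":-0.03,"gripper":1},{"tx":-0.4,"ty":1.9,"tz":0,"wx":0,"wy":0,"wz":-0.06,"gripper":1},{"tx":-0.7,"ty":2.5,"tz":0,"wx":0,"wy":0,"wz":-0.10,"gripper":1},{"tx":-0.9,"ty":3.2,"tz":0,"wx":0,"wy":0,"wz":-0.14,"gripper":1},{"tx":-1.05,"ty":3.8,"tz":0,"wx":0,"wy":0,"wz":-0.175,"gripper":1},{"tx":-1.15,"ty":4.4,"tz":0,"wx":0,"wy":0,"wz":-0.21,"gripper":1}]'
cat > st.py <<'E'
from h import *
from plant import *
import sys
k=sys.argv[1];o=get_obs();print(o["joint_positions"].round(3),"F",o["contact_force"].round(1))
for n in ("scene","top"):
    c=capture(n);cv2.imwrite(f"pics/{n}{k}.png",cv2.resize(c["frame"][90:260,160:350,::-1],None,fx=3.5,fy=3.5))
    P=cloud(c);m=masks(c);box=(P[...,0]>380)&(P[...,0]<680)&(P[...,1]>-220)&(P[...,1]<180)&(c["z_map"]>0)&(P[...,2]>20)
    for q in ("blue","yellow"):
        A=P[(m[q]>0)&box]
        if len(A)<8: continue
        rel=A-SP;yy=rel@cy;zz=rel[:,2];s=np.hypot(yy,zz)>40
        print(n,q,len(A),"theta",np.median(np.arctan2(zz[s],-yy[s])).round(3))
E
python3 st.py 3
```

```text
time: 4.05
tool_pos: [514.9, -123.7, 107.0]
tcp_rot: [1.567, 1.0, 1.365]
contact_force: [-0.6, -2.8, 0.0]
grip_width: 0.4
[-0.683  0.594  1.63   0.53   1.25  -0.737] F [-0.6 -2.8  0. ]
scene blue 696 theta 0.728
top blue 979 theta 0.754
top yellow 146 theta 0.743
```

View pics/scene3.png

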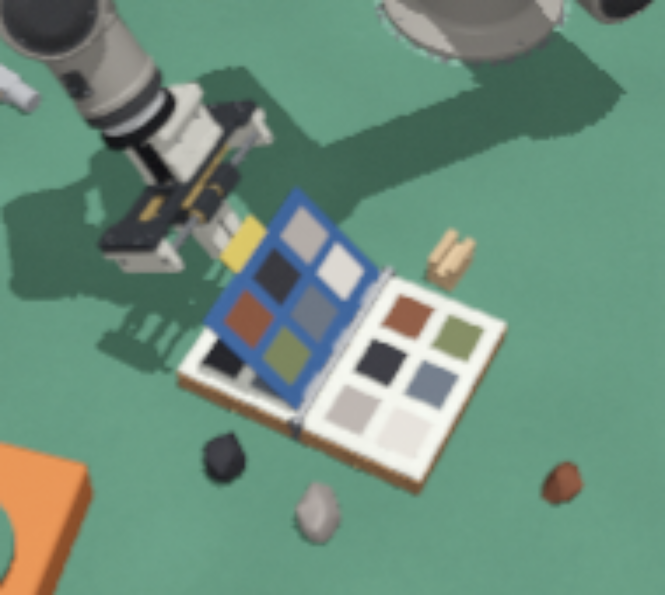

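```bash
cat > pl.py <<'E'
from h import *
from plant import *
import sys
o=get_obs();t0,st=map(float,sys.argv[1:3])
for i in range(1,9):
    th=t0+i*st; phi=min(1.571,.785+.75*(th-.434)); 
    yz=tip(th,phi) if th<1.5 else tip(th,1.571,r=max(115,129-(th-1.571)*14))
    p,Rm=pose(yz[0],yz[1],phi);a,b=delta(o,p,Rm);print(round(th,2),a,b)
E
python3 pl.py .72 .05
```

```text
0.77 [-0.13  0.67 -0.09] [ 0.008 -0.001 -0.038]
0.82 [-0.34  1.33 -0.09] [ 0.008 -0.    -0.076]
0.87 [-0.52  2.   -0.08] [ 0.008 -0.    -0.113]
0.92 [-0.66  2.68 -0.08] [ 0.008 -0.    -0.151]
0.97 [-0.76  3.36 -0.07] [ 0.008 -0.    -0.188]
1.02 [-0.83  4.05 -0.07] [ 0.008  0.    -0.226]
1.07 [-0.87  4.73 -0.06] [ 0.008  0.    -0.263]
1.12 [-0.86  5.42 -0.06] [ 0.008  0.    -0.301]
```

```bash
python3 -m creep '[{"tx":-0.1,"ty":0.7,"tz":0,"wx":0,"wy":0,"wz":-0.04,"gripper":1},{"tx":-0.3,"ty":1.3,"tz":-0.1,"wx":0,"wy":0,"wz":-0.08,"gripper":1},{"tx":-0.5,"ty":2,"tz":-0.1,"wx":0,"wy":0,"wz":-0.11,"gripper":1},{"tx":-0.7,"ty":2.7,"tz":-0.1,"wx":0,"wy":0,"wz":-0.15,"gripper":1},{"tx":-0.8,"ty":3.4,"tz":-0.1,"wx":0,"wy":0,"wz":-0.19,"gripper":1},{"tx":-0.8,"ty":4,"tz":-0.1,"wx":0,"wy":0,"wz":-0.23,"gripper":1},{"tx":-0.9,"ty":4.7,"tz":-0.1,"wx":0,"wy":0,"wz":-0.26,"gripper":1},{"tx":-0.9,"ty":5.4,"tz":-0.1,"wx":0,"wy":0,"wz":-0.3,"gripper":1}]'
python3 st.py 4; python3 pl.py 1.12 .05
```

```text
time: 4.82
tool_pos: [521.6, -83.8, 142.7]
tcp_rot: [1.57, 1.297, 1.368]
contact_force: [0.1, -1.8, 1.0]
grip_width: 0.3
[-0.466  0.45   1.643  0.292  1.138 -0.398] F [ 0.1 -1.8  1. ]
scene blue 516 theta 1.136
top blue 563 theta 1.146
top yellow 37 theta 1.14
1.17 [-0.26  0.72  0.08] [ 0.007 -0.001 -0.041]
1.22 [-0.39  1.39  0.09] [ 0.008 -0.    -0.078]
1.27 [-0.49  2.07  0.09] [ 0.008 -0.    -0.116]
1.32 [-0.55  2.75  0.1 ] [ 0.008 -0.    -0.153]
1.37 [-0.58  3.43  0.1 ] [ 0.008  0.    -0.191]
1.42 [-0.57  4.12  0.11] [ 0.008  0.    -0.228]
1.47 [-0.52  4.8   0.11] [ 0.008  0.    -0.266]
1.52 [-0.43  5.67  0.12] [ 0.008  0.    -0.275]
```

View pics/scene4.png

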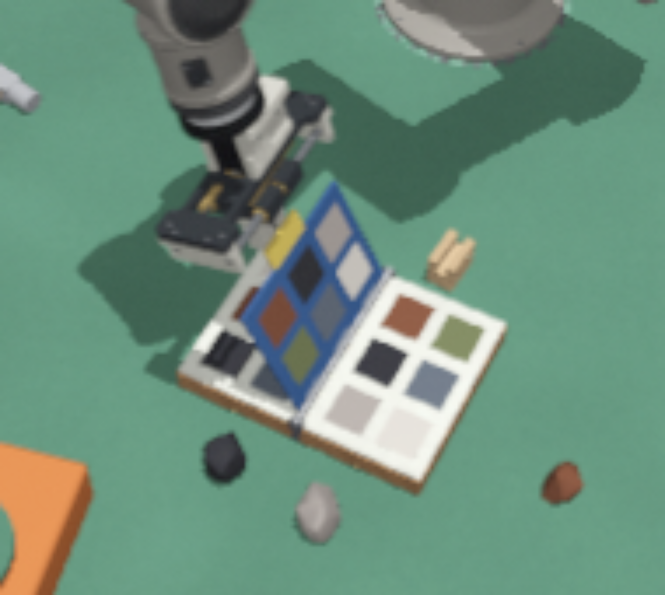

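```bash
python3 -m creep '[{"tx":-0.2,"ty":0.7,"tz":0,"wx":0,"wy":0,"wz":-0.04,"gripper":1},{"tx":-0.4,"ty":1.4,"tz":0.1,"wx":0,"wy":0,"wz":-0.08,"gripper":1},{"tx":-0.5,"ty":2.1,"tz":0.1,"wx":0,"wy":0,"wz":-0.12,"gripper":1},{"tx":-0.5,"ty":2.7,"tz":0.1,"wx":0,"wy":0,"wz":-0.15,"gripper":1},{"tx":-0.5,"ty":3.4,"tz":0.1,"wx":0,"wy":0,"wz":-0.19,"gripper":1},{"tx":-0.5,"ty":4.1,"tz":0.1,"wx":0,"wy":0,"wz":-0.23,"gripper":1},{"tx":-0.5,"ty":4.8,"tz":0.1,"wx":0,"wy":0,"wz":-0.26,"gripper":1},{"tx":-0.4,"ty":5.5,"tz":0.1,"wx":0,"wy":0,"wz":-0.275,"gripper":1}]'
python3 st.py 5; python3 pl.py 1.52 .055
```

```text
time: 5.58
tool_pos: [532.8, -33.0, 160.8]
tcp_rot: [-2.839, 1.569, -3.041]
contact_force: [1.1, -1.7, -0.6]
grip_width: 0.7
[-0.205  0.42   1.598 -0.     1.125 -0.003] F [ 1.1 -1.7 -0.6]
scene blue 203 theta 1.547
scene yellow 10 theta 1.536
1.57 [-0.17  0.93  0.04] [ 0.007 -0.001 -0.001]
1.63 [-0.08  1.63  0.04] [ 0.007 -0.001 -0.001]
1.69 [0.04 2.33 0.05] [ 0.007 -0.001 -0.001]
1.74 [0.2  3.01 0.05] [ 0.007 -0.001 -0.001]
1.79 [0.4  3.68 0.06] [ 0.007 -0.001 -0.001]
1.85 [0.64 4.33 0.06] [ 0.007 -0.001 -0.001]
1.91 [0.91 4.97 0.07] [ 0.007 -0.001 -0.001]
1.96 [1.21 5.58 0.07] [ 0.007 -0.001 -0.001]
```

View pics/scene5.png

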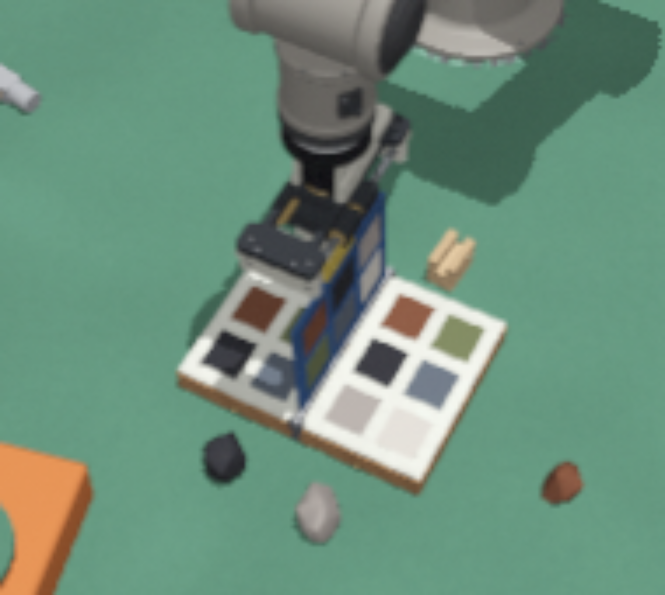

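View pics/top5.png

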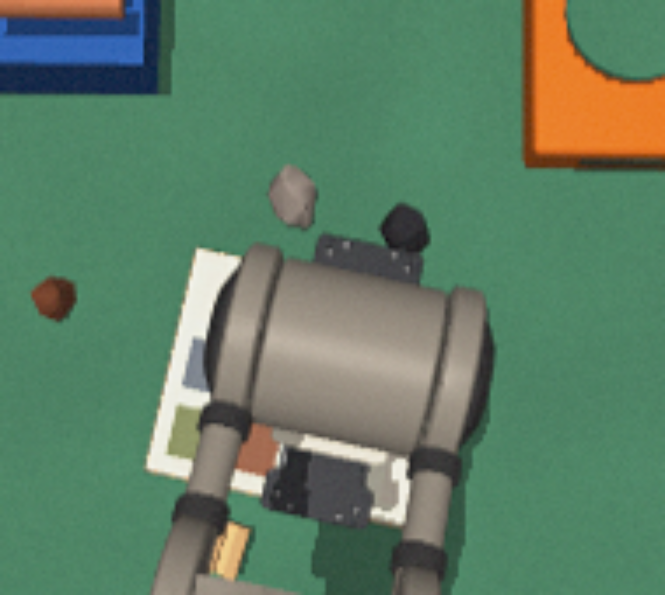

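```bash
python3 -m creep '[{"tx":-0.1,"ty":0.7,"tz":0,"wx":0,"wy":0,"wz":0,"gripper":1},{"tx":-0.1,"ty":1.4,"tz":0,"wx":0,"wy":0,"wz":0,"gripper":1},{"tx":0,"ty":2.1,"tz":0,"wx":0,"wy":0,"wz":0,"gripper":1},{"tx":0.15,"ty":2.8,"tz":0,"wx":0,"wy":0,"wz":0,"gripper":1},{"tx":0.35,"ty":3.5,"tz":0,"wx":0,"wy":0,"wz":0,"gripper":1},{"tx":0.6,"ty":4.2,"tz":0,"wx":0,"wy":0,"wz":0,"gripper":1},{"tx":0.9,"ty":4.9,"tz":0.1,"wx":0,"wy":0,"wz":0,"gripper":1},{"tx":1.2,"ty":5.6,"tz":0.1,"wx":0,"wy":0,"wz":0,"gripper":1}]'
python3 st.py 6; python3 pl.py 1.96 .055
```

```text
time: 6.35
tool_pos: [545.6, 22.4, 148.8]
tcp_rot: [1.373, 1.571, 1.171]
contact_force: [-0.2, 0.2, 1.3]
grip_width: 0.7
[-0.1    0.453  1.58   0.     1.108  0.102] F [-0.2  0.2  1.3]
2.02 [ 0.29  0.53 -0.03] [ 0.006 -0.001 -0.001]
2.07 [ 0.66  1.1  -0.03] [ 0.006 -0.001 -0.001]
2.12 [ 1.05  1.65 -0.03] [ 0.006 -0.001 -0.001]
2.18 [ 1.47  2.17 -0.02] [ 0.006 -0.001 -0.001]
2.23 [ 1.91  2.66 -0.02] [ 0.006 -0.001 -0.001]
2.29 [ 2.38  3.13 -0.02] [ 0.006 -0.001 -0.001]
2.34 [ 2.87  3.56 -0.01] [ 0.006 -0.001 -0.001]
2.4 [ 3.38  3.97 -0.01] [ 0.006 -0.001 -0.001]
```

View pics/scene6.png

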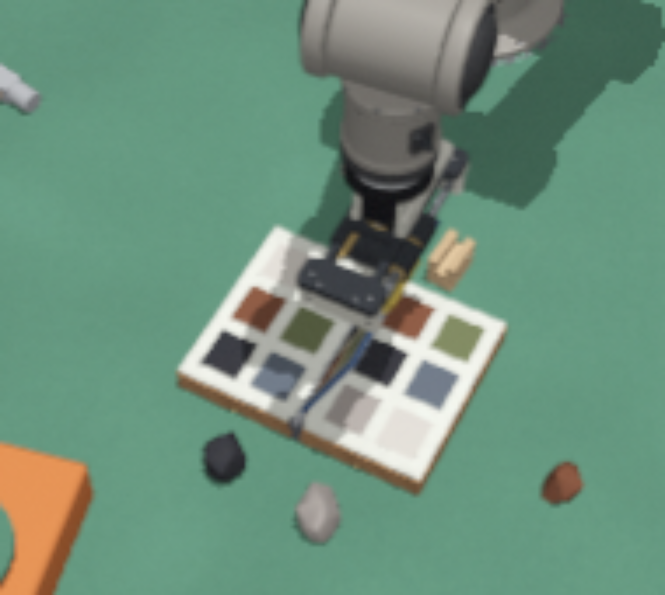

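```bash
python3 -m creep '[{"tx":0.3,"ty":0.5,"tz":0,"wx":0,"wy":0,"wz":0,"gripper":1},{"tx":0.7,"ty":1.1,"tz":0,"wx":0,"wy":0,"wz":0,"gripper":1},{"tx":1.1,"ty":1.7,"tz":0,"wx":0,"wy":0,"wz":0,"gripper":1},{"tx":1.5,"ty":2.2,"tz":0,"wx":0,"wy":0,"wz":0,"gripper":1},{"tx":1.9,"ty":2.7,"tz":0,"wx":0,"wy":0,"wz":0,"gripper":1},{"tx":2.4,"ty":3.1,"tz":0,"wx":0,"wy":0,"wz":0,"gripper":1},{"tx":2.9,"ty":3.6,"tz":0,"wx":0,"wy":0,"wz":0,"gripper":1},{"tx":3.4,"ty":4,"tz":0,"wx":0,"wy":0,"wz":0,"gripper":1}]'
python3 st.py 7; python3 pl.py 2.4 .05
```

```text
time: 7.12
tool_pos: [553.4, 61.3, 114.6]
tcp_rot: [2.326, 1.571, 2.124]
contact_force: [-0.9, -0.1, 0.8]
grip_width: 0.5
[-0.027  0.511  1.59   0.     1.041  0.174] F [-0.9 -0.1  0.8]
scene blue 31 theta 2.397
top blue 72 theta nan
2.45 [0.41 0.38 0.02] [ 0.006 -0.002 -0.   ]
2.5 [0.91 0.69 0.02] [ 0.006 -0.002 -0.   ]
2.55 [1.41 0.98 0.02] [ 0.006 -0.002 -0.   ]
2.6 [1.91 1.28 0.02] [ 0.006 -0.002 -0.   ]
2.65 [2.4  1.57 0.03] [ 0.006 -0.002 -0.   ]
2.7 [2.91 1.84 0.03] [ 0.006 -0.002 -0.   ]
2.75 [3.43 2.08 0.03] [ 0.006 -0.002 -0.   ]
2.8 [3.96 2.3  0.03] [ 0.006 -0.002 -0.   ]
  return _methods._mean(a, axis=axis, dtype=dtype,
  ret = ret.dtype.type(ret / rcount)
```

View pics/scene7.png

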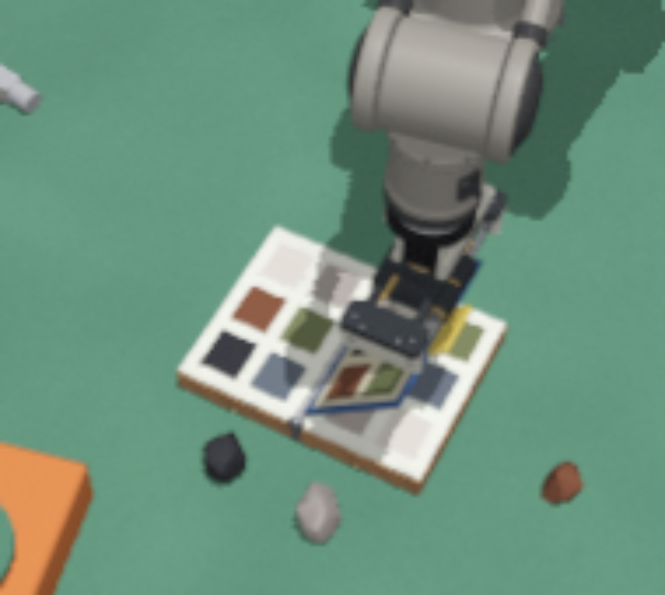

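```bash
python3 -m creep '[{"tx":0.4,"ty":0.4,"tz":0,"wx":0,"wy":0,"wz":0,"gripper":1},{"tx":0.9,"ty":0.7,"tz":0,"wx":0,"wy":0,"wz":0,"gripper":1},{"tx":1.4,"ty":1,"tz":0,"wx":0,"wy":0,"wz":0,"gripper":1},{"tx":1.9,"ty":1.3,"tz":0,"wx":0,"wy":0,"wz":0,"gripper":1},{"tx":2.4,"ty":1.6,"tz":0,"wx":0,"wy":0,"wz":0,"gripper":1},{"tx":2.9,"ty":1.8,"tz":0,"wx":0,"wy":0,"wz":0,"gripper":1},{"tx":3.4,"ty":2.1,"tz":0,"wx":0,"wy":0,"wz":0,"gripper":1},{"tx":3.9,"ty":2.3,"tz":0,"wx":0,"wy":0,"wz":0,"gripper":1}]'
python3 st.py 8 2>/dev/null; python3 pl.py 2.8 .043
```

```text
time: 7.88
tool_pos: [558.0, 83.5, 75.6]
tcp_rot: [-2.809, 1.571, -3.01]
contact_force: [0.2, -0.6, 0.8]
grip_width: 0.4
[ 0.013  0.572  1.607 -0.     0.963  0.215] F [ 0.2 -0.6  0.8]
scene blue 60 theta 2.784
top blue 101 theta 2.748
2.84 [0.53 0.2  0.02] [ 0.005 -0.002  0.   ]
2.89 [1.01 0.35 0.02] [ 0.005 -0.002  0.   ]
2.93 [1.48 0.48 0.03] [ 0.005 -0.002  0.   ]
2.97 [1.97 0.58 0.03] [ 0.005 -0.002  0.   ]
3.01 [2.45 0.66 0.03] [ 0.005 -0.002  0.   ]
3.06 [2.95 0.73 0.03] [ 0.005 -0.002  0.   ]
3.1 [3.44 0.77 0.03] [ 0.005 -0.002  0.   ]
3.14 [3.93 0.79 0.03] [ 0.005 -0.002  0.   ]
```

View pics/scene8.png

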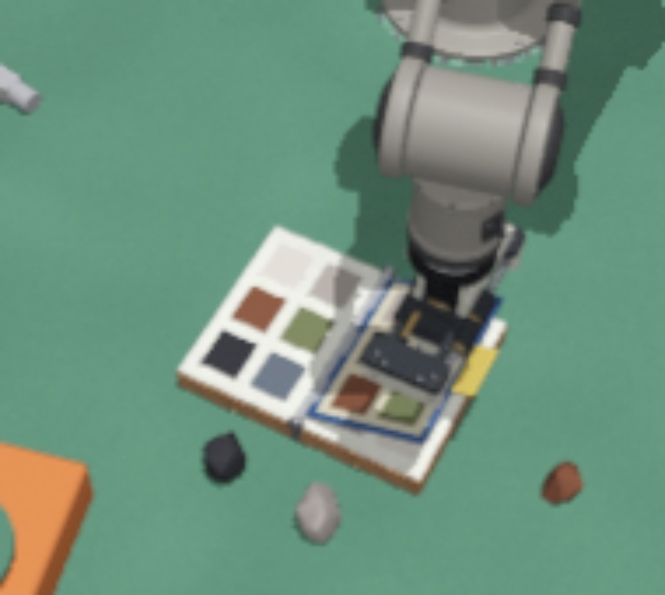

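Slow down for the final part (half speed).

```bash
python3 -m creep '[{"tx":0.4,"ty":0.1,"tz":0,"wx":0,"wy":0,"wz":0,"gripper":1},{"tx":0.8,"ty":0.3,"tz":0,"wx":0,"wy":0,"wz":0,"gripper":1},{"tx":1.2,"ty":0.4,"tz":0,"wx":0,"wy":0,"wz":0,"gripper":1},{"tx":1.5,"ty":0.5,"tz":0,"wx":0,"wy":0,"wz":0,"gripper":1},{"tx":1.8,"ty":0.5,"tz":0,"wx":0,"wy":0,"wz":0,"gripper":1},{"tx":2.1,"ty":0.6,"tz":0,"wx":0,"wy":0,"wz":0,"gripper":1},{"tx":2.4,"ty":0.6,"tz":0,"wx":0,"wy":0,"wz":0,"gripper":1},{"tx":2.7,"ty":0.7,"tz":0,"wx":0,"wy":0,"wz":0,"gripper":1}]'
python3 -m creep '[{"tx":0.2,"ty":0,"tz":0,"wx":0,"wy":0,"wz":0,"gripper":1},{"tx":0.4,"ty":0,"tz":0,"wx":0,"wy":0,"wz":0,"gripper":1},{"tx":0.6,"ty":0,"tz":0,"wx":0,"wy":0,"wz":0,"gripper":1},{"tx":0.8,"ty":0,"tz":0,"wx":0,"wy":0,"wz":0,"gripper":1},{"tx":0.9,"ty":0,"tz":0,"wx":0,"wy":0,"wz":0,"gripper":1}]'
python3 st.py 9 2>/dev/null
```

```text
time: 8.65
tool_pos: [559.4, 90.1, 48.9]
tcp_rot: [0.633, 1.571, 0.431]
contact_force: [-0.8, -1.7, -0.3]
grip_width: 0.3
time: 9.07
tool_pos: [559.3, 90.1, 39.9]
tcp_rot: [2.391, 1.571, 2.189]
contact_force: [-0.2, 0.0, 0.6]
grip_width: 0.5
[0.024 0.625 1.628 0.    0.889 0.226] F [-0.2  0.   0.6]
scene blue 74 theta 3.096
top blue 114 theta 3.073
```

View pics/scene9.png

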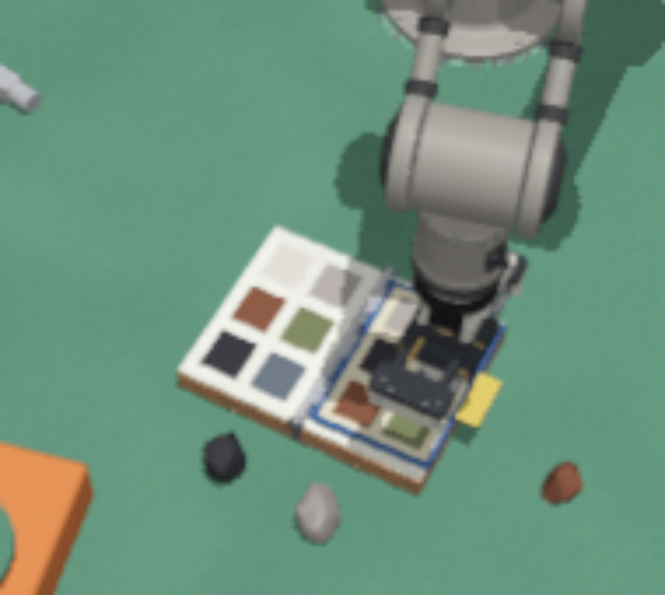

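```bash
python3 -m creep '[{"tx":0.1,"ty":0,"tz":0,"wx":0,"wy":0,"wz":0,"gripper":1},{"tx":0.2,"ty":0,"tz":0,"wx":0,"wy":0,"wz":0,"gripper":1},{"tx":0.3,"ty":0,"tz":0,"wx":0,"wy":0,"wz":0,"gripper":1},{"tx":0.35,"ty":0,"tz":0,"wx":0,"wy":0,"wz":0,"gripper":1},{"tx":0.35,"ty":0,"tz":0,"wx":0,"wy":0,"wz":0,"gripper":1}]'
python3 -m creep '[{"tx":0.05,"ty":0,"tz":0,"wx":0,"wy":0,"wz":0,"gripper":1},{"tx":0.1,"ty":0,"tz":0,"wx":0,"wy":0,"wz":0,"gripper":1},{"tx":0.1,"ty":0,"tz":0,"wx":0,"wy":0,"wz":0,"gripper":1}]'
```

```text
time: 9.58
tool_pos: [559.4, 90.1, 36.6]
tcp_rot: [2.459, 1.571, 2.257]
contact_force: [0.9, 0.2, 0.0]
grip_width: 0.6
time: 9.83
tool_pos: [559.4, 90.1, 36.2]
tcp_rot: [0.12, 1.571, -0.082]
contact_force: [-0.7, -0.7, 5.1]
grip_width: 0.4
```

```bash
python3 -m creep '[{"tx":0.05,"ty":0,"tz":0,"wx":0,"wy":0,"wz":0,"gripper":1},{"tx":0.1,"ty":0,"tz":0,"wx":0,"wy":0,"wz":0,"gripper":1},{"tx":0.1,"ty":0,"tz":0,"wx":0,"wy":0,"wz":0,"gripper":1},{"tx":0.1,"ty":0,"tz":0,"wx":0,"wy":0,"wz":0,"gripper":1}]'
```

```text
time: 10.17
tool_pos: [559.5, 90.1, 36.1]
tcp_rot: [0.164, 1.57, -0.037]
contact_force: [-4.2, -0.1, 10.8]
grip_width: 0.5
```

```bash
python3 -m creep '[{"tx":-0.3,"ty":0,"tz":0,"wx":0,"wy":0,"wz":0,"gripper":1},{"tx":-1,"ty":0,"tz":0,"wx":0,"wy":0,"wz":0,"gripper":1},{"tx":-3,"ty":0,"tz":0,"wx":0,"wy":0,"wz":0,"gripper":1},{"tx":-6,"ty":0,"tz":0,"wx":0,"wy":0,"wz":0,"gripper":1},{"tx":-10,"ty":0,"tz":0,"wx":0,"wy":0,"wz":0,"gripper":1},{"tx":-14,"ty":0,"tz":0,"wx":0,"wy":0,"wz":0,"gripper":1},{"tx":-18,"ty":0,"tz":0,"wx":0,"wy":0,"wz":0,"gripper":1}]'
python3 - <<'E'
from h import *
from plant import *
o=get_obs()
print(delta(o,np.array([330,300,260.]),R.from_euler("xyz",o["tcp_rot"]).as_matrix()))
E
```

```text
time: 10.75
tool_pos: [558.9, 90.1, 216.7]
tcp_rot: [-3.03, 1.57, 3.052]
contact_force: [1.0, -0.6, -0.7]
grip_width: 0.5
(array([ -4.32,  15.97, -26.64]), array([0., 0., 0.]))
```

```bash
python3 -m creep '[{"tx":-4,"ty":16,"tz":-26,"wx":0,"wy":0,"wz":0,"gripper":1},{"tx":-4,"ty":16,"tz":-26,"wx":0,"wy":0,"wz":0,"gripper":1},{"tx":-4,"ty":16,"tz":-26,"wx":0,"wy":0,"wz":0,"gripper":1},{"tx":-4,"ty":16,"tz":-26,"wx":0,"wy":0,"wz":0,"gripper":1},{"tx":-4,"ty":16,"tz":-26,"wx":0,"wy":0,"wz":0,"gripper":1},{"tx":-4,"ty":16,"tz":-26,"wx":0,"wy":0,"wz":0,"gripper":1},{"tx":-4,"ty":16,"tz":-26,"wx":0,"wy":0,"wz":0,"gripper":1},{"tx":-4,"ty":16,"tz":-26,"wx":0,"wy":0,"wz":0,"gripper":1}]'
python3 - <<'E'
from h import *
from plant import *
a=dict(np.load("top0.npz"))
for n in ("top","scene"):
    c=capture(n);P=cloud(c);m=masks(c)
    cv2.imwrite(f"pics/{n}10.png",c["frame"][:,:,::-1])
    rel=P-SP;yy=rel@cy;xx=rel@cx;zz=rel[...,2]
    off=np.median(P[(P[...,0]>480)&(P[...,0]<600)&(P[...,1]<-200)&(P[...,1]>-260)&(c["z_map"]>0)][:,2])
    def z(lo,hi,xl=85):
        s=(yy>lo)&(yy<hi)&(abs(xx)<xl)&(c["z_map"]>0);return (P[s][:,2].mean()-off).round(2),np.median(P[s][:,2]-off).round(2)
    print(n,"off",off,"near hinge",z(20,50),"mid",z(60,90),"outer",z(95,125),"tab",z(137,150,20),"right page",z(-110,-30))
    s=(yy>20)&(yy<125)&(abs(xx)<80);A=np.c_[yy[s],np.ones(s.sum())];print("slope",np.linalg.lstsq(A,zz[s],rcond=None)[0])
    s=(yy<-20)&(yy>-115)&(abs(xx)<80);A=np.c_[yy[s],np.ones(s.sum())];print("right slope",np.linalg.lstsq(A,zz[s],rcond=None)[0])
    if n=="top":
        d=cv2.absdiff(c["frame"],a["frame"]).max(2);print(P.shape)
        cv2.imwrite("pics/diff.png",d)
E
```

```text
time: 11.42
tool_pos: [333.4, 301.4, 255.9]
tcp_rot: [1.729, 1.569, 1.53]
contact_force: [-0.8, 0.2, 0.3]
grip_width: 0.6
top off 1.1160536407244308 near hinge (np.float64(36.13), np.float64(36.16)) mid (np.float64(35.84), np.float64(35.83)) outer (np.float64(35.83), np.float64(35.83)) tab (np.float64(35.62), np.float64(35.56)) right page (np.float64(29.84), np.float64(29.85))
slope [-0.00406463  3.83391864]
right slope [-0.00273145 -2.72254865]
(384, 512, 3)
scene off -2.7319824926263436 near hinge (np.float64(36.65), np.float64(36.82)) mid (np.float64(36.79), np.float64(36.81)) outer (np.float64(36.87), np.float64(36.67)) tab (np.float64(30.97), np.float64(36.59)) right page (np.float64(30.64), np.float64(30.62))
slope [0.0026584  0.36322105]
right slope [-1.50003499e-03 -5.70771882e+00]
```

View pics/top10.png

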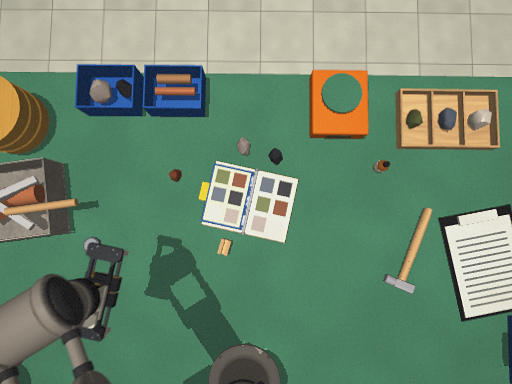

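View pics/scene10.png

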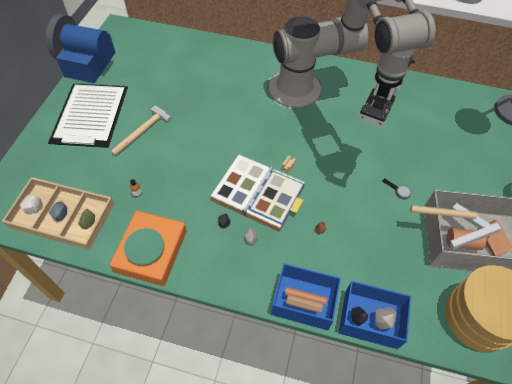

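View pics/diff.png

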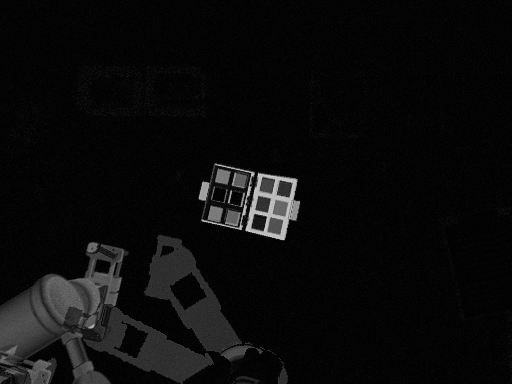

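The leaf lies flat: its cream face is up, with the tab at (204,191) in the top view and a slope within 0.004. The before/after difference shows change only at the chart and the arm, with its shadow. The stones, block, bottle and hammer show none. The arm hides the lens from above, but the scene view shows it where it was, at (403,191).

```bash
python3 -c "
from plant import *
print(close_job())"
```

```text
the job is handed in; nothing more can be done
None
```

The leaf now lies flat on the left-hand page, and the job was handed in at about 11.5 s.

**How it was done:** I closed the fingers and slid them, tilted 45°, under the yellow tab. I then swung the leaf over its spine without gripping it, at about 0.6 rad/s, and slowed down near the end. I finished by pressing it down with the fingertip, up to about 11 N, until it stopped moving, then backed the arm away.

**Last checks:**
- **Flatness:** the slope across the leaf is within 0.004 rad in both cameras. Its top face is 35.6–36.9 mm above the table, against the expected 36 mm.
- **Everything else:** comparing the top views from before and after shows change only at the chart, the arm and its shadow. The arm partly hid the lens in the top view, but the scene view shows it where it was.
- **Failed or disagreeing checks:**
  - The first move call was refused because some row fields were missing. Nothing moved, and I resent it in full.
  - The two cameras disagree by about 4 mm on the table's height. I corrected for this in the heights above.
  - In the scene view, the mean height over the tab area was 31.0 mm although the median was 36.6 mm. I think some table pixels got into that area, but I did not check it separately.

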